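# Shut the vent and pump up the bench filtration vessel until its pressure pin stands out

## Task

The steel filtration vessel on the bench is filled and its lid is clamped, so bring it up to pressure using only pushes of the fingertips: swing its vent lever round from along the spout until it lies fully across it (shut), then press the black pump knob down and let it spring back up, again and again, until the small pressure pin on the lid stands fully out. Finish with the lever shut, the knob sprung back up and the pin standing out; do not touch the pin itself, do not shift, tip or lift the vessel, and leave the other things on the bench where they are.

Things in the scene. Friction and masses are not known exactly. Their poses are not given: they have to be found in the camera images.
- vessel: Round polished-steel pressure vessel, loose on rubber feet, about 5 kg with its filling; shell 156 mm across, clamped lid 184 mm across (wing nuts at its rim reach out to 103 mm from the centre, up to 178 mm high), flat lid top 172 mm above the bench, side handles. Origin: centre of its underside; z up. Its pump is at the centre, vent valve on its +y side, pressure pin at its +x -y side, brass relief valve with ring at -x -y.
- pump_top (a point): Centre of the top face of the black mushroom-shaped pump knob (52 mm across, flat top 44 mm, 12 mm thick) at the centre of the lid, 240 mm above the bench when up. It moves straight down with the knob, at full stroke to 214 mm.
- pump (a joint): Travel of the pump knob in m: 0 = up (its rest, it springs back by itself), 0.026 = pressed fully down on its stop. Needs about 6 N to start and 12 N at full stroke. With the vent shut, each full downstroke raises the pressure pin by roughly 3 to 4.5 mm (part strokes by less), so five to seven full strokes are needed; the upstroke does not lower the pin.
- pin_top (a point): Centre of the top end of the pressure pin, a round black pin 14 mm across in a six-sided steel housing (24 to 30 mm across, top 188 mm above the bench) on the lid, 40 mm along the vessel's +x and 38 mm along its -y from the pump axis. Top at 190 mm when in (2 mm proud), at 210 mm when fully out, with a bright ring then bared near its foot. Only to be watched.
- pressure_pin (a joint): How far the pressure pin has risen, in m: 0 = in, 0.020 = fully out against its stop; more strokes then change nothing. It stays where it is between strokes. With the vent lever open it can rise only a little (about 0.015 m per rad of lever plus 1 mm).
- vent_hub (a point): Point on the upright axis of the vent lever, a quarter-turn ball valve on the lid, 54 mm along the vessel's +y from the pump axis, 211 mm above the bench (half-way up the lever's grip). Its spout points outward along the vessel's +y, 22 mm below.
- vent_tip (a point): Middle of the black grip on the end of the vent lever, 41 mm from its axis, 211 mm above the bench. The grip is 26 mm long along the lever, 12 mm wide across it, and reaches from 203 to 219 mm high; free space below it down to about 192 mm at the spout and 178 mm at the wing nuts. The bar between is 10 mm wide, 203 to 209 mm high, and ends at 54 mm from the axis.
- vent_lever (a joint): Angle of the vent lever in rad: 0 = open, lever along the spout (vessel +y); grows anticlockwise seen from above to 1.571 = shut, lever across the spout, pointing along the vessel's -x, on its stop. It starts at 0 to 0.45. Friction only, about 0.09 N m (2 to 3 N at the grip): it stays where it is left.
- media_bottle: Laboratory bottle with a blue screw cap, 70 mm across, 140 mm tall. Loose bystander; origin at the centre of its underside.
- beaker: Open glass beaker, 68 mm across, 85 mm tall. Loose bystander; origin at the centre of its underside.
- petri_dish: Flat clear round dish holding a paper filter disc, 92 mm across, 16 mm tall. Loose bystander; origin at the centre of its underside.
- tip_box: Grey box of pipette tips with a clear cover, 85 x 122 x 66 mm. Loose bystander; origin at the centre of its underside.
- tube_rack: White rack of six capped tubes, 75 x 170 mm, 108 mm tall. Loose bystander; origin at the centre of its underside.
- spanner: Small open-ended spanner lying flat, 150 mm long. Loose bystander; origin at the centre of its underside.
- pipette: Hand pipette lying flat, about 245 mm long. Loose bystander; origin at the centre of its underside.

How it is judged:
On the way, in this order (a step that is already met when the one before it is completed fails the run):
1. the vent lever is shut (value of joint vent_lever above 1.4 rad and value of joint pressure_pin below 0.015 m), for 0.1 s.
2. the pin stands fully out with the vent shut (value of joint vent_lever above 1.4 rad and value of joint pressure_pin above 0.0185 m), for 0.2 s.
At the end, for the whole second after the job is handed in: The vent lever is shut (within 10 degrees of its stop, joint above 1.40 rad), the pressure pin is fully out (joint above 18.5 mm of 20), the pump knob is back up (within 4 mm), and the vessel stands upright and still within 20 mm of where it was (all of step 2 and value of joint pump below 0.004 m and distance of vessel from where it was at the start of the episode below 0.02 m and angle between vessel's own z axis and vertical below 0.05 rad and linear speed of vessel below 0.02 m/s); the robot touches nothing.
It fails at once if the pressure pin is touched by the robot (contact force between any of the fingers, the arm and pressure_pin above 0.5 N).
It fails at once if the vessel is dragged more than 20 mm, lifted or tipped (distance of vessel from where it was at the start of the episode above 0.02 m or height (world z) of vessel above 0.01 m or angle between vessel's own z axis and vertical above 0.1 rad).
It fails at once if another thing on the bench is moved by more than 30 mm or lifted (distance of any of media_bottle, beaker, petri_dish, tip_box, tube_rack, spanner, pipette from where it was at the start of the episode above 0.03 m).
It also fails if it takes over 51 s, if anything falls off the work surface, if the arm or the gripper's body presses on something with over 40 N, if the wrist force passes 120 N, or if a joint passes its speed limit or range.

## Robot

A 6-joint arm with a two-finger parallel gripper is mounted at the origin on the work surface. World frame = base frame: x ahead of the robot, y to its left, z up, the work surface at z = 0. Lengths are in m, angles in rad, forces in N, time in s.
With the tool pointing down it reaches from about 0.375 to 0.75 m from the base axis. Payload 9 kg.
Tool frame: the origin (TCP) lies at the very end of the fingers, on their centre line; the grasp point (between the pads) lies 19 mm behind it (arm.tcp_to_grasp is the z of the grasp point in the tool frame, in m); z points along the fingers, y is the direction in which the jaws open and shut (so a half turn about z gives the same grasp; the last joint's range is limited). The gripper opens to 85 mm and grips with 20 to 120 N. Pads are 22 mm wide; open, the fingers measure 114 mm over their backs; the gripper's body (76 mm by 85 mm) begins 54 mm behind the grasp point. The pads swing forward as they close: fully open they stand 13 mm farther back than shut.
Start: joints at [-0.218, 0.104, 0.097, 1.564, 0, 1.353], TCP at [0.6, 0, 0.231] pointing down, gripper open.
Joint ranges: [-2.99, 2.99], [-0.84, 1.86], [-1.1, 1.16], [-1.84, 2.11], [-1.51, 1.56], [-3.14, 3.14]. Speed limits (rad/s): [2.22, 2.22, 2.57, 3.14, 3.14, 3.14].

## Interface

Orientations are given as a 3x3 rotation matrix whose columns are the frame's x, y, z axes.
In Python, from workcell import state, viewer, workorder, finder, arm gives the robot as it stands. The module is installed in compiled form; this text tells all that it offers.
- The arm moves only by the tool send_rows, never from a script. Its argument "plan" is a list of rows, each an object of numbers: "ax", "ay", "az": the turn, a rotation vector about the tool's x, y, z in degrees; "tx", "ty", "tz": the shift along the tool's x, y, z in mm; "claw": the finger opening in mm, from 0 to 85.4. A call has 1 to 8 rows; each row is the pose to reach, as a shift and turn from the pose measured when the call began, along the tool's axes at that moment; what a row does not reach only later rows make up. A row lasts 1/12 s, in which the tool goes at most 41.7 mm and 7.16 degrees, less where a joint would pass 70% of its speed; a pose out of reach is approached as far as the arm can. A call with a gripper value outside its range is refused whole. The fingers move at their own pace and stop on an object; "squeeze" is the grip in N (left out, the last holds). Time passes only in rows, so rows that repeat a pose let the fingers close. It gives the time, the measured TCP pose, the force and the opening at its end, in the units of the state.
- state(): the state, without advancing time (a new reading comes with each control period).
- viewer.camera(name): name is "scene" or "side" or "wrist"; returns a dict with "color" (480x640x3 uint8, red, green, blue), "fx", "fy", "cx", "cy" (pixels), "extrinsics" (4x4, takes a point from world to camera coordinates); the wrist camera has in their place "T_tool_cam" (4x4, takes a point from camera to tool coordinates, whose origin is the TCP and whose axes are the flange's). Camera axes: x right, y down, z forward; pixel columns grow to the right and rows downward; lengths in m; the calibration is good to about 2 mm. The wrist camera is an equidistant fisheye: a pixel r from the principal point sees the ray r / f radians off the axis. A picture is of the moment at which its call begins: read the wrist's pose just before it. There is no depth.
- workorder.close_job(): hands the job in, once; it reports no verdict.
Trained networks look in a picture, given as the dict that the camera call returned (one of the last four; its "shot" number tells which), for a name from the list of things; names that differ only in an ending like _2 or _b are one class to them, and where a whole thing is asked for, a point or a joint stands for the part that bears it (a point fixed in the world has none). Each returns a list of dicts, best first, with "confidence" (0 to 1); they miss things now and then, are a little off and sometimes report something else, mostly with a low value. They report only what shows in the picture. A call takes as long as a camera call.
- finder.trace(picture, query): "region" (480x640 bool, what is visible of it) and "rect" ([left, top, width, height] in pixels, round what is visible of it).
The state is a dict: "clock": time; "joint_pos": joint angles; "qd": joint speeds; "joint_torque": joint torques, N m; "ee_pos": TCP position; "tool_rot": TCP orientation; "ft_force": force on the tool from outside, world axes, zero at the start; "torque": the same for the moment, N m; "opening": finger opening in m.
Only numpy, scipy, OpenCV 4.12 (cv2) and the standard library are available. Lean on these libraries where they do the work, as an engineer would, in place of code of your own. Each camera call takes 0.05 s, during which the arm holds its last target.

## Working session

There is one attempt and no reset: what is moved stays moved. The work goes in short steps, Python scripts to look and compute and a tool call to move; the robot and the scene stay as the last step left them, time stands still between calls to the robot, and variables do not carry over. Pictures are saved under pics/ and viewed, and the job is handed in when it is done.

Besides the shell and the picture viewer there is one more tool, called as name(argument=value, ...), one argument or row to a line, values as JSON. send_rows: Moves the arm, as the interface text tells. Its arguments: {"type":"object","properties":{"plan":{"type":"array","items":{"type":"object","properties":{"ax":{"type":"number"},"ay":{"type":"number"},"az":{"type":"number"},"tx":{"type":"number"},"ty":{"type":"number"},"tz":{"type":"number"},"claw":{"type":"number"}}}},"squeeze":{"type":"number"}},"required":["plan"]}

```bash
mkdir -p pics; ls
python3 - <<'E'
from workcell import state, viewer, workorder, finder, arm
import cv2, pickle, numpy as np
s=state()
print({k:np.round(v,3).tolist() for k,v in s.items()})
print(arm.tcp_to_grasp)
d={}
for n in ["scene","side","wrist"]:
    p=viewer.camera(n); d[n]=p
    cv2.imwrite(f"pics/{n}0.png",p["color"][:,:,::-1])
    print(n,{k:(np.round(v,4).tolist()) for k,v in p.items() if k!="color"})
d['state']=s
pickle.dump(d,open("d0.pkl","wb"))
E
```

```text
pics
{'clock': 0.0, 'joint_pos': [-0.218, 0.105, 0.096, 1.564, -0.0, 1.353], 'qd': [0.001, 0.002, 0.002, -0.0, -0.001, 0.001], 'joint_torque': [0.001, -55.693, 50.364, 0.017, -0.0, -0.0], 'ee_pos': [0.6, 0.0, 0.231], 'tool_rot': [[-0.0, 1.0, -0.001], [1.0, 0.0, 0.0], [0.0, -0.001, -1.0]], 'ft_force': [-0.337, 0.509, 0.066], 'torque': [-0.037, -0.04, -0.004], 'opening': 0.085}
-0.0187
scene {'fx': 590.8659, 'fy': 590.8659, 'cx': 319.9451, 'cy': 252.4412, 'extrinsics': [[0.8384, 0.5451, -0.0012, -0.506], [0.3985, -0.6144, -0.6809, -0.0746], [-0.3719, 0.5704, -0.7323, 1.2826], [0.0, 0.0, 0.0, 1.0]], 'shot': 1}
side {'fx': 525.1625, 'fy': 525.1625, 'cx': 322.1523, 'cy': 242.0128, 'extrinsics': [[0.6978, -0.7163, 0.0008, -0.3561], [-0.4595, -0.4485, -0.7667, 0.412], [0.5495, 0.5347, -0.642, 0.6788], [0.0, 0.0, 0.0, 1.0]], 'shot': 2}
wrist {'fx': 371.6483, 'fy': 371.6483, 'cx': 314.4916, 'cy': 237.5478, 'T_tool_cam': [[-0.0008, -0.9459, -0.3245, 0.0836], [1.0, -0.0005, -0.0011, 0.0002], [0.0009, -0.3245, 0.9459, -0.143], [0.0, 0.0, 0.0, 1.0]], 'shot': 3}
```

View pics/scene0.png

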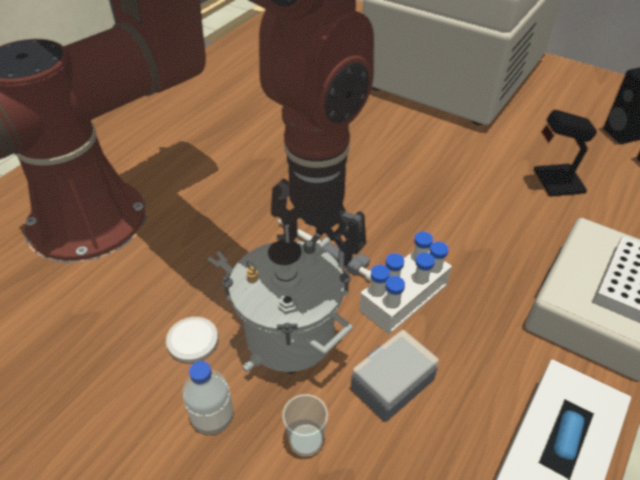

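View pics/side0.png

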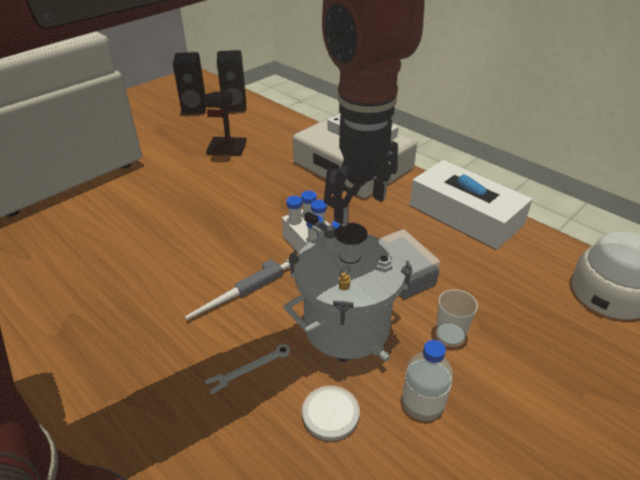

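View pics/wrist0.png

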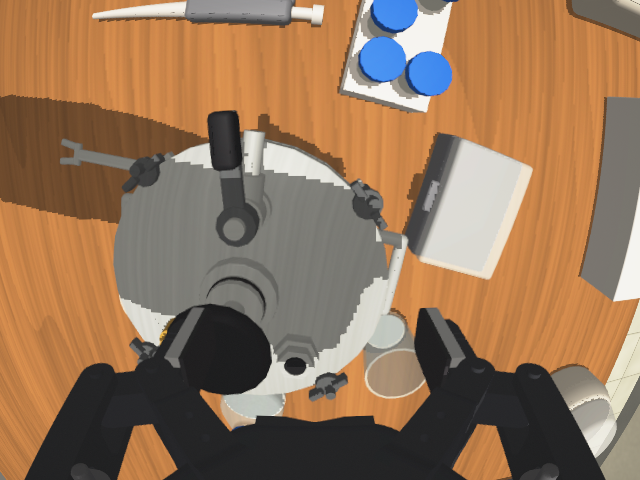

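The wrist view shows the whole lid: lever grip at about (225,140), hub (237,225), spout (255,150), knob (220,350) partly behind the left finger, and pin (295,365). I'll measure these next.

```bash
cat > h.py <<'E'
import numpy as np, cv2, pickle
from workcell import state, viewer, workorder, finder, arm
def wray(p,s,u,v):
    x=(u-p['cx'])/p['fx'];y=(v-p['cy'])/p['fy'];r=np.hypot(x,y)
    d=np.array([np.sin(r)*x/r,np.sin(r)*y/r,np.cos(r)]) if r>1e-9 else np.array([0,0,1.])
    T=np.array(p['T_tool_cam']);R=np.array(s['tool_rot']);e=np.array(s['ee_pos'])
    return e+R@T[:3,3],R@T[:3,:3]@d
def wproj(p,s,X):
    T=np.array(p['T_tool_cam']);R=np.array(s['tool_rot']);e=np.array(s['ee_pos'])
    c=T[:3,:3].T@(R.T@(np.asarray(X)-e)-T[:3,3]); th=np.arctan2(np.hypot(c[0],c[1]),c[2]);k=th/np.hypot(c[0],c[1])
    return np.array([p['cx']+p['fx']*k*c[0],p['cy']+p['fy']*k*c[1]])
def proj(p,X):
    E=np.array(p['extrinsics']);c=E[:3,:3]@np.asarray(X)+E[:3,3]
    return np.array([p['cx']+p['fx']*c[0]/c[2],p['cy']+p['fy']*c[1]/c[2]])
def ray(p,u,v):
    E=np.array(p['extrinsics']);R=E[:3,:3]
    return -R.T@E[:3,3],R.T@np.array([(u-p['cx'])/p['fx'],(v-p['cy'])/p['fy'],1])
def onz(od,z):
    o,d=od;return o+d*(z-o[2])/d[2]
E
python3 - <<'E'
from h import *
d=pickle.load(open('d0.pkl','rb'));p=d['wrist'];s=d['state']
for n,uv,z in [("hub topnut",(234,228),.215),("gripmid",(225,140),.219),("knob",(222,350),.240),("pin",(295,366),.190),("spout tip",(256,135),.189)]:
    print(n,onz(wray(p,s,*uv),z).round(4))
for n in ["scene","side","wrist"]:
    for q in ["vent_tip","vent_hub","pump_top","pin_top","vessel"]:
        pass
p2={n:viewer.camera(n) for n in ["scene","side","wrist"]}
for n in p2:
    for q in ["vent_lever","pump","pressure_pin","vessel"]:
        r=finder.trace(p2[n],q)
        for x in r[:2]:
            m=x['region'];ys,xs=np.nonzero(m)
            print(n,q,round(x['confidence'],2),x['rect'],xs.mean().round(1) if len(xs) else None,ys.mean().round(1) if len(ys) else None,len(xs))
E
```

```text
hub topnut [0.5631 0.0339 0.215 ]
gripmid [0.5621 0.074  0.219 ]
knob [ 0.558  -0.0157  0.24  ]
pin [ 0.5874 -0.0637  0.19  ]
spout tip [0.5707 0.074  0.189 ]
scene vent_lever 0.72 [304.8, 228.5, 18.4, 26.5] 312.1 241.8 230
scene pump 0.88 [266.8, 236.8, 35.5, 36.0] 283.8 253.3 761
scene vessel 0.64 [222.1, 231.9, 130.9, 142.1] 288.2 302.3 12851
side vent_lever 0.87 [306.5, 213.5, 28.2, 28.3] 319.8 225.0 348
side vent_lever 0.35 [404.4, 341.8, 44.9, 81.1] 427.8 382.4 2901
side pump 0.69 [383.4, 235.8, 59.1, 61.1] 415.3 262.2 1775
side pump 0.64 [336.7, 226.0, 29.5, 32.4] 351.0 236.0 651
side pressure_pin 0.46 [375.8, 256.9, 13.4, 6.1] 384.3 258.6 39
side vessel 0.68 [302.4, 384.8, 57.8, 55.5] 330.6 413.1 2536
side vessel 0.64 [281.3, 214.5, 131.0, 149.4] 347.2 289.8 12234
wrist vent_lever 0.94 [203.2, 109.6, 56.6, 138.0] 230.4 179.3 4117
wrist vent_lever 0.53 [112.0, 111.4, 297.8, 289.6] 255.3 259.2 56974
wrist pump 0.76 [174.9, 297.9, 97.7, 94.2] 234.6 350.2 4588
wrist pressure_pin 0.6 [282.8, 355.3, 22.3, 18.4] 294.7 365.5 291
wrist vessel 0.93 [114.8, 111.1, 294.3, 289.3] 255.2 259.1 56643
```

Run:
```python
from h import *
d=pickle.load(open('d0.pkl','rb'))
a=d['scene']['color'][205:345,200:380,::-1];a=cv2.resize(a,None,fx=4,fy=4,interpolation=cv2.INTER_CUBIC)
b=d['side']['color'][195:335,270:430,::-1];b=cv2.resize(b,None,fx=4,fy=4,interpolation=cv2.INTER_CUBIC)
cv2.imwrite('pics/sc_z.png',a);cv2.imwrite('pics/si_z.png',b)
```

```text
(no output)
```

View pics/sc_z.png

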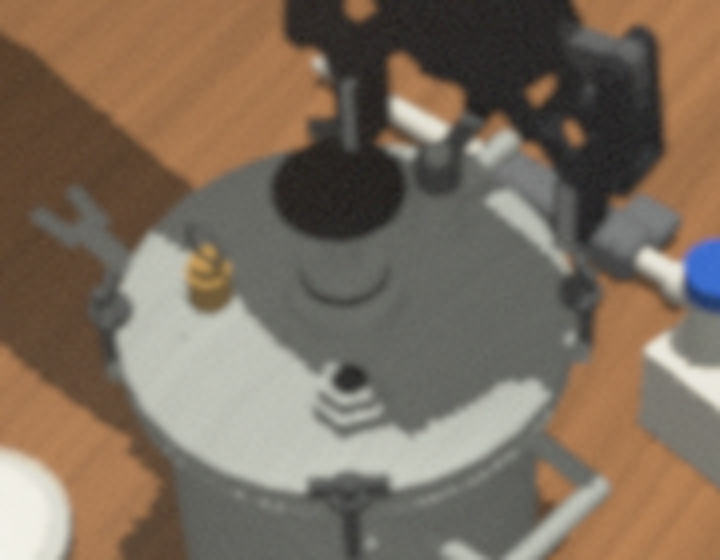

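View pics/si_z.png

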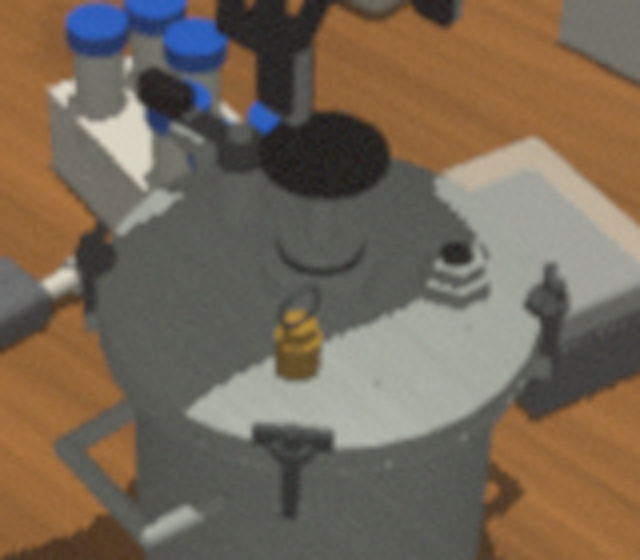

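Run:
```python
from h import *
d=pickle.load(open('d0.pkl','rb'));W=d['wrist'];s=d['state']
obs=[("scene",(284.75,252),'k'),("side",(351.3,233.3),'k'),("scene",(287.5,299.5),'p'),("side",(384,258.3),'p'),("wrist",(295,366),'p'),
("side",(311.5,218),'g'),("wrist",(225,140),'g'),("wrist",(237,225),'h'),("wrist",(235,285),'c')]
from scipy.optimize import least_squares
def pts(q):
    x,y,yaw,L=q;R=np.array([[np.cos(yaw),-np.sin(yaw)],[np.sin(yaw),np.cos(yaw)]])
    f=lambda a,b,z:np.r_[np.array([x,y])+R@[a,b],z]
    return dict(k=f(0,0,.24),p=f(.04,-.038,.19),h=f(0,.054,.215),g=f(-.041*np.sin(L),.054+.041*np.cos(L),.219))
def res(q):
    P=pts(q);r=[]
    for c,uv,k in obs:
        if k=='c':continue
        u=wproj(W,s,P[k]) if c=='wrist' else proj(d[c],P[k])
        w=1 if c!='wrist' else .7
        r+=list((u-uv)*w)
    return np.array(r)
r=least_squares(res,[.56,-.02,0,.2],loss='soft_l1')
print(r.x.round(4),r.x[2:]*57.3);print(res(r.x).reshape(-1,2).round(1))
P=pts(r.x);print({k:v.round(4).tolist() for k,v in P.items()})
```

```text
[ 0.5547 -0.0198 -0.1789  0.2385] [-10.25289927  13.66460408]
[[ 0.6 -2.7]
 [-0.  -2.8]
 [-0.1 -0.7]
 [ 0.3 -0.5]
 [-0.1  0.6]
 [ 0.6 -4. ]
 [-0.3 -0.4]
 [-0.1  2.9]]
{'k': [0.5547, -0.0198, 0.24], 'p': [0.5873, -0.0644, 0.19], 'h': [0.5643, 0.0333, 0.215], 'g': [0.5619, 0.0742, 0.219]}
```

send_rows(
  plan=[
    {"tz":-30},
    {"tz":-50},
    {"tz":-50,"tx":35,"ty":0,"claw":0},
    {"tz":-50,"tx":70,"ty":0,"claw":0},
    {"tz":-50,"tx":80,"ty":0,"claw":0},
    {"tz":-50,"tx":80,"ty":0,"claw":0},
    {"tz":-50,"tx":80,"ty":0,"claw":0},
    {"tz":-50,"tx":80,"ty":0,"claw":0},
  ],
  squeeze=30,
)

```text
schema error: expected keys ax, ay, az, tx, ty, tz, claw
```

Run:
```python
from h import *
s=state();print(s['clock'],s['ee_pos'],s['opening'],s['ft_force'])
d={'state':s}
for n in ["wrist","scene","side"]:
    d[n]=viewer.camera(n);cv2.imwrite(f'pics/{n}1.png',d[n]['color'][:,:,::-1])
pickle.dump(d,open('d1.pkl','wb'))
a=d['side']['color'][150:330,270:430,::-1];a=cv2.resize(a,None,fx=3.3,fy=3.3,interpolation=cv2.INTER_CUBIC);cv2.imwrite('pics/side1z.png',a)
```

```text
0.9 [6.00019518e-01 2.50516571e-05 2.31317704e-01] 0.08547622822141358 [-0.36568464  1.01636259  0.53988008]
```

View pics/wrist1.png

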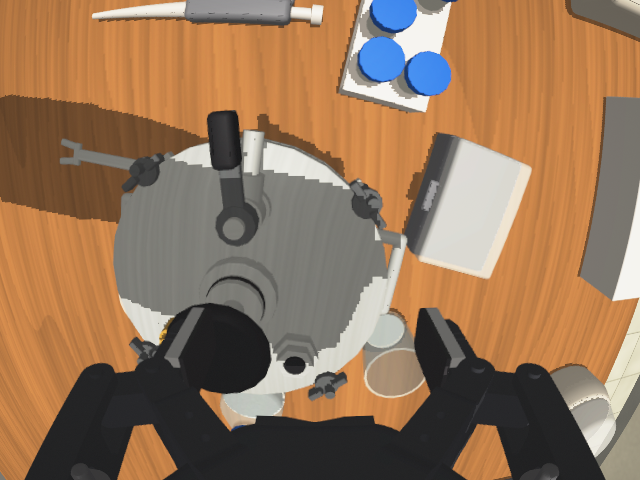

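View pics/side1z.png

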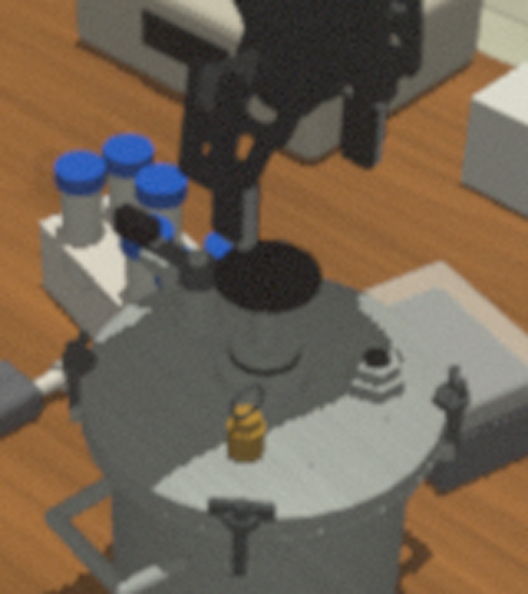

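The arm hasn't moved: the call was refused because every row needs all seven keys. The picture is unchanged, with the left finger above the knob, so I'll go up first.

send_rows(
  plan=[
    {"ax":0,"ay":0,"az":0,"tx":0,"ty":0,"tz":-30,"claw":85},
    {"ax":0,"ay":0,"az":0,"tx":0,"ty":0,"tz":-50,"claw":85},
    {"ax":0,"ay":0,"az":0,"tx":35,"ty":0,"tz":-50,"claw":0},
    {"ax":0,"ay":0,"az":0,"tx":70,"ty":0,"tz":-50,"claw":0},
    {"ax":0,"ay":0,"az":0,"tx":80,"ty":0,"tz":-50,"claw":0},
    {"ax":0,"ay":0,"az":0,"tx":80,"ty":0,"tz":-50,"claw":0},
    {"ax":0,"ay":0,"az":0,"tx":80,"ty":0,"tz":-50,"claw":0},
    {"ax":0,"ay":0,"az":0,"tx":80,"ty":0,"tz":-50,"claw":0},
  ],
  squeeze=30,
)

```text
clock: 1.72
ee_pos: [0.6001, 0.0792, 0.2811]
tool_rot: [[0.0, 1.0, -0.0], [1.0, -0.0, -0.0], [-0.0, -0.0, -1.0]]
ft_force: [-0.4, 0.3, 0.2]
opening: 0.0117
```

Run:
```python
from h import *
s=state();print(s['clock'],s['ee_pos'],s['opening'],s['ft_force'])
d={'state':s}
for n in ["wrist","scene","side"]:
    d[n]=viewer.camera(n);cv2.imwrite(f'pics/{n}2.png',d[n]['color'][:,:,::-1])
pickle.dump(d,open('d1.pkl','wb'))
a=d['side']['color'][150:330,270:430,::-1];a=cv2.resize(a,None,fx=3.3,fy=3.3,interpolation=cv2.INTER_CUBIC);cv2.imwrite('pics/side2z.png',a)
```

```text
1.7167 [0.60005134 0.07921479 0.28108454] 0.011665370450686687 [-0.37768078  0.33826256  0.17004485]
```

View pics/wrist2.png

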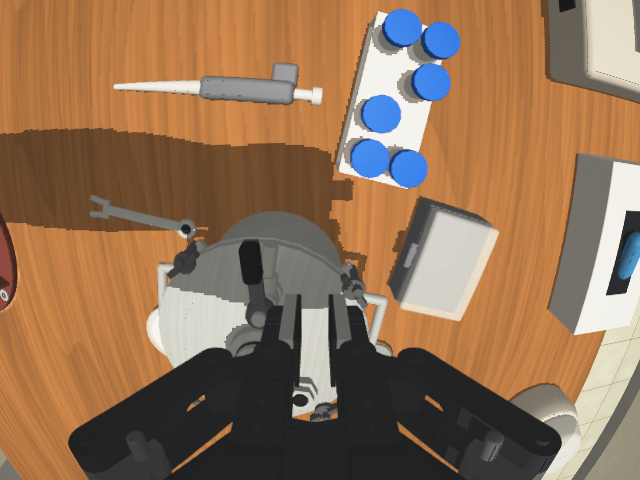

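View pics/side2z.png

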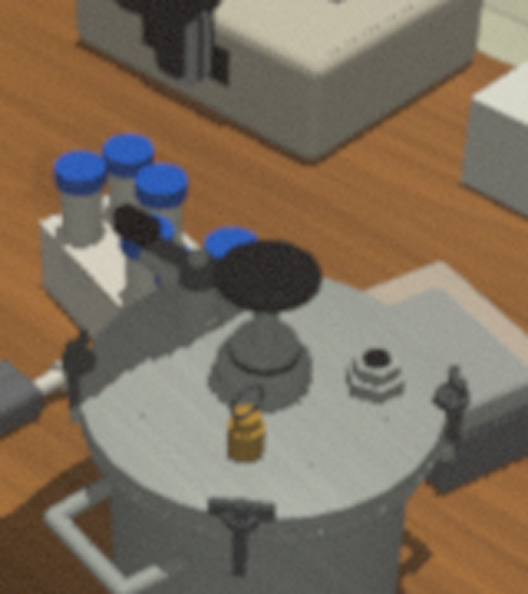

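Run:
```python
from h import *
d=pickle.load(open('d1.pkl','rb'));p=d['wrist'];s=d['state']
for n,uv,z in [("hub",(257,316),.213),("gripmid",(251,262),.219),("pin",(300,400),.190)]:
    print(n,onz(wray(p,s,*uv),z).round(4))
h=np.array([.5643,.0333]);
for dd in [93.4,100,110,120,130,140,150,160,165,169.75]:
    f=np.radians(dd);l=np.array([np.cos(f),np.sin(f)]);n=np.array([np.sin(f),-np.cos(f)])
    r=.044-.010*(dd-93.4)/76
    c=h+r*l+(.006+.0145*abs(n[0])+.011*abs(n[1]))*n
    print(dd,c.round(4))
```

```text
hub [0.5618 0.0353 0.213 ]
gripmid [0.5616 0.0768 0.219 ]
pin [ 0.5875 -0.0633  0.19  ]
93.4 [0.5828 0.0785]
100 [0.5787 0.0796]
110 [0.572  0.0806]
120 [0.5649 0.0804]
130 [0.5576 0.0789]
140 [0.5506 0.0758]
150 [0.544  0.0713]
160 [0.5385 0.0654]
165 [0.5362 0.0619]
169.75 [0.5343 0.0584]
```

send_rows(
  plan=[
    {"ax":0,"ay":0,"az":0,"tx":0,"ty":0,"tz":30,"claw":0},
    {"ax":0,"ay":0,"az":0,"tx":0,"ty":0,"tz":60,"claw":0},
    {"ax":0,"ay":0,"az":0,"tx":0,"ty":0,"tz":79,"claw":0},
    {"ax":0,"ay":0,"az":0,"tx":0,"ty":0,"tz":79,"claw":0},
  ],
)

```text
clock: 2.2
ee_pos: [0.5979, 0.0783, 0.1972]
tool_rot: [[0.002, 1.0, -0.007], [1.0, -0.002, 0.0], [0.0, -0.007, -1.0]]
ft_force: [-1.0, -0.6, -0.2]
opening: 0.0002
```

send_rows(
  plan=[
    {"ax":0,"ay":0,"az":0,"tx":0,"ty":-8,"tz":-4,"claw":0},
    {"ax":0,"ay":0,"az":0,"tx":1,"ty":-14,"tz":-4,"claw":0},
    {"ax":0,"ay":0,"az":0,"tx":1,"ty":-19,"tz":-4,"claw":0},
    {"ax":0,"ay":0,"az":0,"tx":2,"ty":-23,"tz":-4,"claw":0},
    {"ax":0,"ay":0,"az":0,"tx":2,"ty":-27,"tz":-4,"claw":0},
    {"ax":0,"ay":0,"az":0,"tx":2,"ty":-33,"tz":-4,"claw":0},
    {"ax":0,"ay":0,"az":0,"tx":1,"ty":-38,"tz":-4,"claw":0},
    {"ax":0,"ay":0,"az":0,"tx":0,"ty":-42,"tz":-4,"claw":0},
  ],
)

```text
clock: 2.87
ee_pos: [0.5556, 0.0784, 0.202]
tool_rot: [[0.002, 1.0, -0.006], [1.0, -0.002, 0.0], [0.0, -0.006, -1.0]]
ft_force: [3.3, -0.4, 0.7]
opening: -0.0
```

Run:
```python
from h import *
s=state();print(s['clock'],s['ee_pos'],s['opening'],s['ft_force'])
p=viewer.camera('wrist');cv2.imwrite('pics/wrist3.png',p['color'][:,:,::-1])
p=viewer.camera('side')
a=p['color'][150:330,270:430,::-1];a=cv2.resize(a,None,fx=3.3,fy=3.3,interpolation=cv2.INTER_CUBIC);cv2.imwrite('pics/side3z.png',a)
```

```text
2.8667 [0.55562556 0.07840197 0.20195923] -3.9713252506465035e-05 [ 3.3431407  -0.4237813   0.68465986]
```

View pics/wrist3.png

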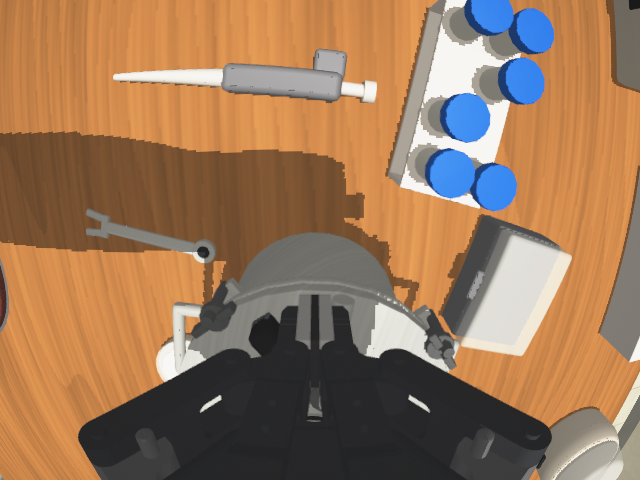

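View pics/side3z.png

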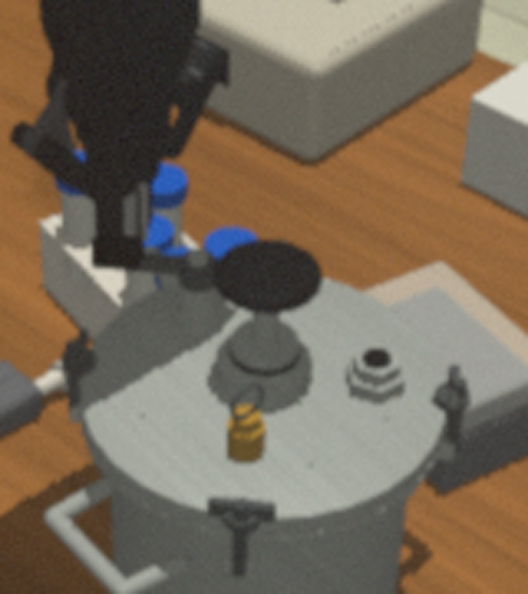

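Pushing at 3.3 N, the lever is turning and its grip has come left of the fingertips at (265,333). The vessel hasn't moved, so I'll carry on round the arc.

send_rows(
  plan=[
    {"ax":0,"ay":0,"az":0,"tx":-1,"ty":-3,"tz":0,"claw":0},
    {"ax":0,"ay":0,"az":0,"tx":-3,"ty":-6,"tz":0,"claw":0},
    {"ax":0,"ay":0,"az":0,"tx":-5,"ty":-9,"tz":0,"claw":0},
    {"ax":0,"ay":0,"az":0,"tx":-7,"ty":-12,"tz":0,"claw":0},
    {"ax":0,"ay":0,"az":0,"tx":-10,"ty":-15,"tz":0,"claw":0},
    {"ax":0,"ay":0,"az":0,"tx":-13,"ty":-17,"tz":0,"claw":0},
    {"ax":0,"ay":0,"az":0,"tx":-15,"ty":-18,"tz":0,"claw":0},
    {"ax":0,"ay":0,"az":0,"tx":-15,"ty":-18,"tz":0,"claw":0},
  ],
)

```text
clock: 3.63
ee_pos: [0.5365, 0.0633, 0.2017]
tool_rot: [[0.003, 1.0, -0.008], [1.0, -0.003, 0.001], [0.001, -0.008, -1.0]]
ft_force: [-1.0, 1.2, 0.2]
opening: -0.0003
```

Run:
```python
from h import *
s=state();print(s['clock'],s['ee_pos'],s['opening'],s['ft_force'])
p=viewer.camera('wrist');cv2.imwrite('pics/wrist4.png',p['color'][:,:,::-1])
p=viewer.camera('side')
a=p['color'][150:330,270:430,::-1];a=cv2.resize(a,None,fx=3.3,fy=3.3,interpolation=cv2.INTER_CUBIC);cv2.imwrite('pics/side4z.png',a)
```

```text
3.6333 [0.53654853 0.06329071 0.20173124] -0.0003115536299391257 [-1.00244754  1.19887312  0.21347989]
```

View pics/wrist4.png

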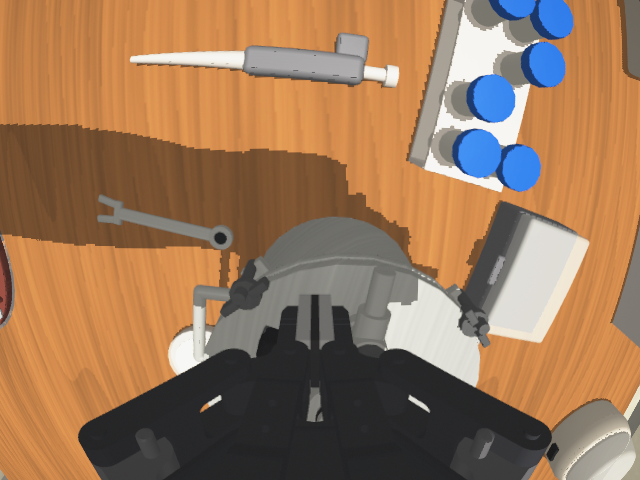

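View pics/side4z.png

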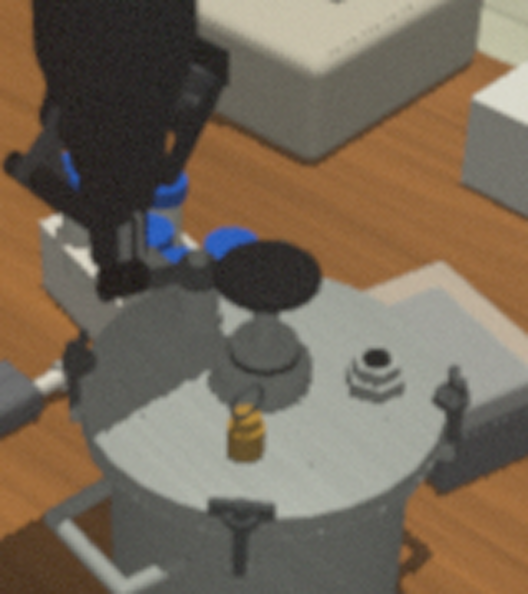

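send_rows(
  plan=[
    {"ax":0,"ay":0,"az":0,"tx":-2,"ty":-1,"tz":0,"claw":0},
    {"ax":0,"ay":0,"az":0,"tx":-4,"ty":-2,"tz":0,"claw":0},
    {"ax":0,"ay":0,"az":0,"tx":-5,"ty":-2,"tz":0,"claw":0},
    {"ax":0,"ay":0,"az":0,"tx":-5,"ty":-2,"tz":0,"claw":0},
  ],
)

```text
clock: 4.07
ee_pos: [0.5346, 0.0582, 0.2017]
tool_rot: [[0.003, 1.0, -0.009], [1.0, -0.003, 0.0], [0.0, -0.009, -1.0]]
ft_force: [-1.2, 1.9, 1.3]
opening: 0.0003
```

send_rows(
  plan=[
    {"ax":0,"ay":0,"az":0,"tx":-1,"ty":0,"tz":0,"claw":0},
    {"ax":0,"ay":0,"az":0,"tx":-3,"ty":0,"tz":0,"claw":0},
    {"ax":0,"ay":0,"az":0,"tx":-3,"ty":0,"tz":0,"claw":0},
  ],
)

```text
clock: 4.32
ee_pos: [0.5344, 0.0551, 0.2016]
tool_rot: [[0.003, 1.0, -0.009], [1.0, -0.003, 0.001], [0.001, -0.009, -1.0]]
ft_force: [-1.8, 3.3, 1.0]
opening: 0.0
```

Run:
```python
from h import *
s=state();print(s['clock'],s['ee_pos'],s['opening'],s['ft_force'])
p=viewer.camera('wrist');cv2.imwrite('pics/wrist5.png',p['color'][:,:,::-1])
p=viewer.camera('side')
a=p['color'][150:330,270:430,::-1].copy();a=cv2.resize(a,None,fx=3.3,fy=3.3,interpolation=cv2.INTER_CUBIC);
def m(X):
    u=proj(p,X);return (int((u[0]-270)*3.3),int((u[1]-150)*3.3))
cv2.line(a,m([.5643,.0333,.209]),m([.5643-.054*.984,.0333+.054*.178,.209]),(0,255,255),1)
cv2.imwrite('pics/side5z.png',a)
```

```text
4.3167 [0.53435738 0.05514728 0.20160821] 3.054578210628353e-05 [-1.81594     3.25037231  1.04938706]
```

View pics/side5z.png

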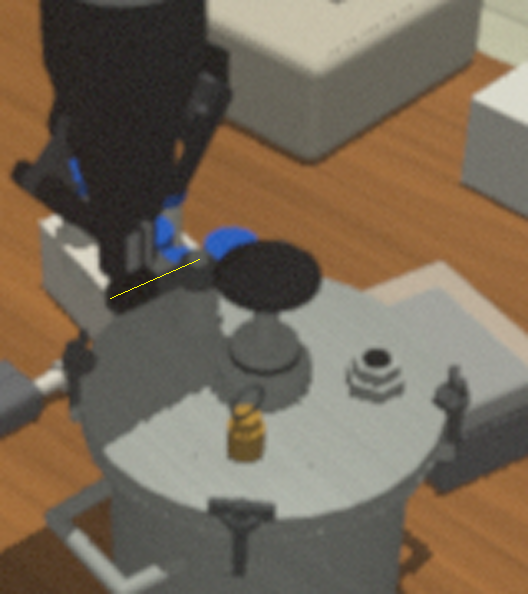

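send_rows(
  plan=[
    {"ax":0,"ay":0,"az":0,"tx":-2,"ty":0,"tz":0,"claw":0},
    {"ax":0,"ay":0,"az":0,"tx":-2,"ty":0,"tz":0,"claw":0},
  ],
)

```text
clock: 4.58
ee_pos: [0.5344, 0.0543, 0.2019]
tool_rot: [[0.002, 1.0, -0.009], [1.0, -0.002, 0.003], [0.003, -0.009, -1.0]]
ft_force: [-1.9, 10.4, 2.6]
opening: 0.0
```

send_rows(
  plan=[
    {"ax":0,"ay":0,"az":0,"tx":-2,"ty":0,"tz":0,"claw":0},
    {"ax":0,"ay":0,"az":0,"tx":-2,"ty":0,"tz":0,"claw":0},
  ],
)

```text
clock: 4.75
ee_pos: [0.5343, 0.0536, 0.2022]
tool_rot: [[0.001, 1.0, -0.008], [1.0, -0.001, 0.006], [0.006, -0.008, -1.0]]
ft_force: [-2.6, 11.4, 2.3]
opening: 0.0002
```

The force rose to 11 N with almost no further travel, so the lever is on its stop. I'll back off, go up and look.

send_rows(
  plan=[
    {"ax":0,"ay":0,"az":0,"tx":10,"ty":0,"tz":0,"claw":0},
    {"ax":0,"ay":0,"az":0,"tx":20,"ty":0,"tz":0,"claw":0},
    {"ax":0,"ay":0,"az":0,"tx":25,"ty":0,"tz":-30,"claw":0},
    {"ax":0,"ay":0,"az":0,"tx":25,"ty":0,"tz":-65,"claw":0},
    {"ax":0,"ay":0,"az":0,"tx":0,"ty":15,"tz":-80,"claw":0},
    {"ax":0,"ay":0,"az":0,"tx":-40,"ty":20,"tz":-80,"claw":0},
    {"ax":0,"ay":0,"az":0,"tx":-73,"ty":20,"tz":-80,"claw":0},
    {"ax":0,"ay":0,"az":0,"tx":-73,"ty":20,"tz":-80,"claw":0},
  ],
)

```text
clock: 5.42
ee_pos: [0.5556, -0.0245, 0.2813]
tool_rot: [[0.005, 1.0, -0.008], [1.0, -0.005, 0.004], [0.003, -0.008, -1.0]]
ft_force: [-0.0, -0.1, -0.5]
opening: -0.0002
```

Run:
```python
from h import *
s=state();print(s['clock'],s['ee_pos'],s['opening'],s['ft_force'])
d={'state':s}
for n in ["wrist","scene","side"]:
    d[n]=viewer.camera(n)
pickle.dump(d,open('d6.pkl','wb'))
cv2.imwrite('pics/wrist6.png',d['wrist']['color'][:,:,::-1])
p=d['side'];a=p['color'][150:330,270:430,::-1].copy();a=cv2.resize(a,None,fx=3.3,fy=3.3,interpolation=cv2.INTER_CUBIC);
cv2.imwrite('pics/side6z.png',a)
```

```text
5.4167 [ 0.55555676 -0.02449366  0.28127291] -0.000196869710000387 [-0.02107662 -0.05455866 -0.50552752]
```

View pics/wrist6.png

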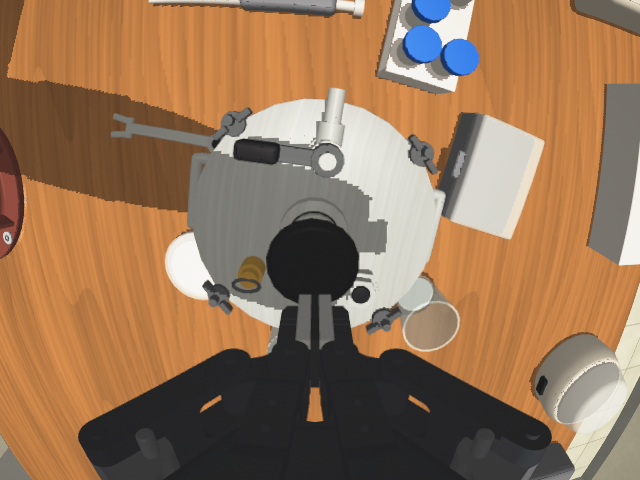

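View pics/side6z.png

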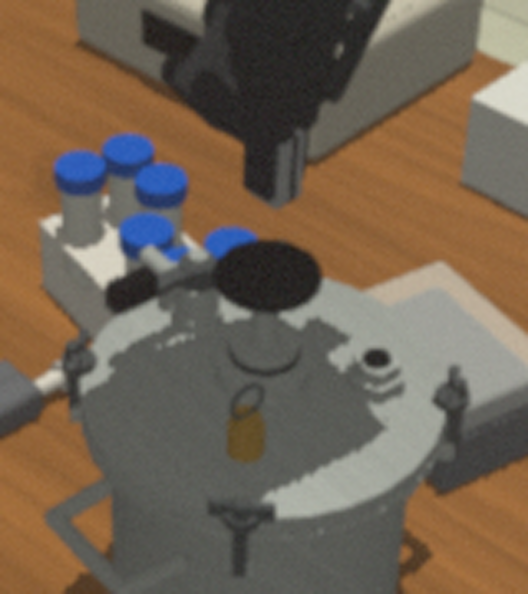

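Run:
```python
from h import *
d=pickle.load(open('d6.pkl','rb'));p=d['wrist'];s=d['state']
P={n:onz(wray(p,s,*uv),z) for n,uv,z in [("hub",(328,161),.211),("grip",(257,151),.219),("sp",(336,92),.196),("pin",(361,295),.19),("k",(313,261),.238)]}
for n in P: print(n,P[n].round(4))
v=P['grip']-P['hub'];print('lever deg',np.degrees(np.arctan2(v[1],v[0])), np.hypot(*v[:2]))
v=P['hub']-P['k'];print('hub-k',np.degrees(np.arctan2(v[1],v[0]))-90, np.hypot(*v[:2]))
v=P['pin']-P['k'];print('pin-k yaw',np.degrees(np.arctan2(v[1],v[0])-np.arctan2(-.038,.040)), np.hypot(*v[:2]))
```

```text
hub [0.563  0.0326 0.211 ]
grip [0.5234 0.0397 0.219 ]
sp [0.5683 0.0734 0.196 ]
pin [ 0.5876 -0.0643  0.19  ]
k [ 0.5544 -0.0181  0.238 ]
lever deg 169.79171208422386 0.040231934051580646
hub-k -9.650704663768423 0.05144818032342599
pin-k yaw -10.712081214098179 0.05687868812888727
```

The lever lies at 169.8°, against about 169.8° expected for shut. Knob and pin also agree with the first fit. First stroke.

send_rows(
  plan=[
    {"ax":0,"ay":0,"az":0,"tx":5,"ty":-1,"tz":15,"claw":0},
    {"ax":0,"ay":0,"az":0,"tx":5,"ty":-1,"tz":36,"claw":0},
    {"ax":0,"ay":0,"az":0,"tx":5,"ty":-1,"tz":46,"claw":0},
    {"ax":0,"ay":0,"az":0,"tx":5,"ty":-1,"tz":58,"claw":0},
    {"ax":0,"ay":0,"az":0,"tx":5,"ty":-1,"tz":67,"claw":0},
    {"ax":0,"ay":0,"az":0,"tx":5,"ty":-1,"tz":68,"claw":0},
  ],
)

```text
clock: 6.07
ee_pos: [0.5538, -0.0129, 0.2143]
tool_rot: [[0.0, 1.0, -0.006], [1.0, -0.0, 0.006], [0.006, -0.006, -1.0]]
ft_force: [-1.8, 2.6, 12.4]
opening: 0.0002
```

Run:
```python
from h import *
s=state();print(s['clock'],s['ee_pos'],s['ft_force'])
d={}
for n in ["scene","side"]:
    d[n]=viewer.camera(n)
a=cv2.resize(d['scene']['color'][205:345,200:380,::-1],(540,420),interpolation=cv2.INTER_CUBIC)
b=cv2.resize(d['side']['color'][195:335,270:430,::-1],None,fx=3,fy=3,interpolation=cv2.INTER_CUBIC)
b=cv2.resize(b,(260*1,420)) if 0 else b
cv2.imwrite('pics/p7a.png',a);cv2.imwrite('pics/p7b.png',b)
```

```text
6.0667 [ 0.55383591 -0.01289516  0.21434312] [-1.75194481  2.57902977 12.39457768]
```

View pics/p7a.png

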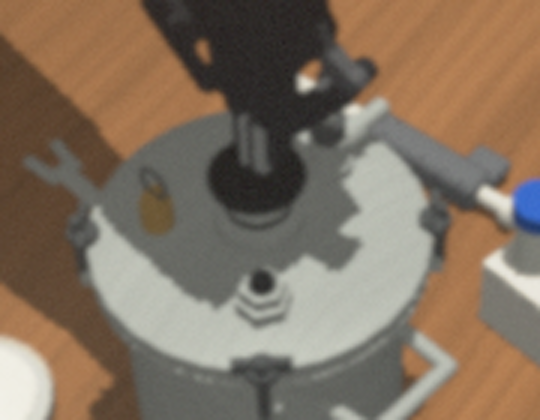

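View pics/p7b.png

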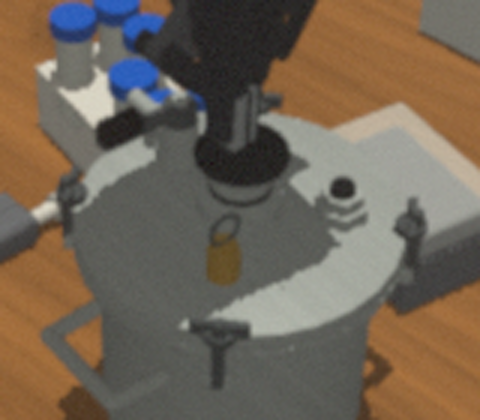

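Knob down with 12.4 N at z=0.2143, and the pin has begun to rise. Contact is about 6 mm off centre in +y, which I'll correct on the next upstroke.

send_rows(
  plan=[
    {"ax":0,"ay":0,"az":0,"tx":0,"ty":0,"tz":-15,"claw":0},
    {"ax":0,"ay":0,"az":0,"tx":0,"ty":0,"tz":-32,"claw":0},
    {"ax":0,"ay":0,"az":0,"tx":-6,"ty":0,"tz":-34,"claw":0},
    {"ax":0,"ay":0,"az":0,"tx":-6,"ty":0,"tz":-34,"claw":0},
  ],
)

```text
clock: 6.5
ee_pos: [0.5547, -0.0191, 0.2503]
tool_rot: [[-0.0, 1.0, -0.004], [1.0, 0.0, 0.005], [0.005, -0.004, -1.0]]
ft_force: [0.5, -0.7, -1.3]
opening: 0.0002
```

send_rows(
  plan=[
    {"ax":0,"ay":0,"az":0,"tx":0,"ty":0,"tz":10,"claw":0},
    {"ax":0,"ay":0,"az":0,"tx":0,"ty":0,"tz":22,"claw":0},
    {"ax":0,"ay":0,"az":0,"tx":0,"ty":0,"tz":34,"claw":0},
    {"ax":0,"ay":0,"az":0,"tx":0,"ty":0,"tz":36,"claw":0},
    {"ax":0,"ay":0,"az":0,"tx":0,"ty":0,"tz":36,"claw":0},
  ],
)

```text
clock: 6.92
ee_pos: [0.5552, -0.0189, 0.2143]
tool_rot: [[-0.001, 1.0, -0.002], [1.0, 0.001, 0.004], [0.004, -0.002, -1.0]]
ft_force: [1.5, -1.6, 11.3]
opening: 0.0
```

Well centred now. I'll do each stroke as one call, pressing 1–2 mm deeper so that it reaches the stop.

send_rows(
  plan=[
    {"ax":0,"ay":0,"az":0,"tx":0,"ty":0,"tz":-15,"claw":0},
    {"ax":0,"ay":0,"az":0,"tx":0,"ty":0,"tz":-32,"claw":0},
    {"ax":0,"ay":0,"az":0,"tx":0,"ty":0,"tz":-34,"claw":0},
    {"ax":0,"ay":0,"az":0,"tx":0,"ty":0,"tz":-24,"claw":0},
    {"ax":0,"ay":0,"az":0,"tx":0,"ty":0,"tz":-12,"claw":0},
    {"ax":0,"ay":0,"az":0,"tx":0,"ty":0,"tz":0,"claw":0},
    {"ax":0,"ay":0,"az":0,"tx":0,"ty":0,"tz":1,"claw":0},
    {"ax":0,"ay":0,"az":0,"tx":0,"ty":0,"tz":1.5,"claw":0},
  ],
)

```text
clock: 7.58
ee_pos: [0.5561, -0.019, 0.2139]
tool_rot: [[-0.001, 1.0, 0.002], [1.0, 0.001, 0.003], [0.003, 0.002, -1.0]]
ft_force: [-2.0, -0.3, 27.0]
opening: 0.0
```

```bash
cat > look.py <<'E'
import sys
from h import *
s=state();print(s['clock'],s['ee_pos'],s['ft_force'])
a=viewer.camera('scene')['color'][205:345,200:380,::-1];b=viewer.camera('side')['color'][195:335,270:430,::-1]
cv2.imwrite(sys.argv[1],cv2.resize(np.hstack([a,b]),(794,327),interpolation=cv2.INTER_CUBIC))
E
python3 look.py pics/p8.png
```

```text
7.5833 [ 0.55607985 -0.01898104  0.21388615] [-1.96619009 -0.3322368  26.99617968]
```

View pics/p8.png

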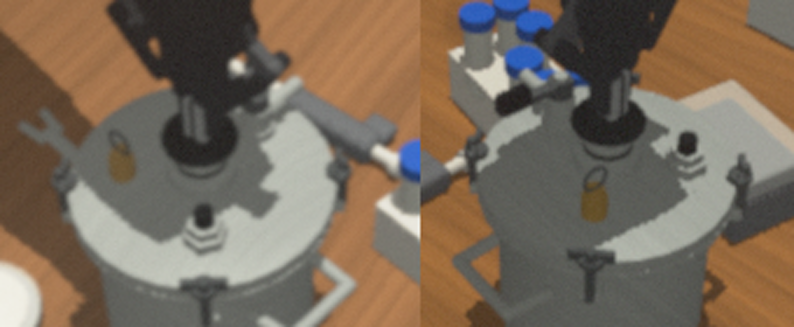

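On the stop at 27 N. The pin stands about half out after three strokes, at (205,212) in the left half and (688,140) in the right. The lever is still across. Next strokes.

send_rows(
  plan=[
    {"ax":0,"ay":0,"az":0,"tx":0,"ty":0,"tz":-15,"claw":0},
    {"ax":0,"ay":0,"az":0,"tx":0,"ty":0,"tz":-32,"claw":0},
    {"ax":0,"ay":0,"az":0,"tx":0,"ty":-1,"tz":-34,"claw":0},
    {"ax":0,"ay":0,"az":0,"tx":0,"ty":-1,"tz":-24,"claw":0},
    {"ax":0,"ay":0,"az":0,"tx":0,"ty":-1,"tz":-12,"claw":0},
    {"ax":0,"ay":0,"az":0,"tx":0,"ty":-1,"tz":0,"claw":0},
    {"ax":0,"ay":0,"az":0,"tx":0,"ty":-1,"tz":1,"claw":0},
    {"ax":0,"ay":0,"az":0,"tx":0,"ty":-1,"tz":1,"claw":0},
  ],
)

```text
clock: 8.35
ee_pos: [0.5557, -0.019, 0.2139]
tool_rot: [[-0.001, 1.0, 0.006], [1.0, 0.001, 0.002], [0.002, 0.006, -1.0]]
ft_force: [-3.0, -0.2, 27.4]
opening: 0.0
```

send_rows(
  plan=[
    {"ax":0,"ay":0,"az":0,"tx":0,"ty":0,"tz":-15,"claw":0},
    {"ax":0,"ay":0,"az":0,"tx":0,"ty":0,"tz":-32,"claw":0},
    {"ax":0,"ay":0,"az":0,"tx":0,"ty":0,"tz":-34,"claw":0},
    {"ax":0,"ay":0,"az":0,"tx":0,"ty":0,"tz":-24,"claw":0},
    {"ax":0,"ay":0,"az":0,"tx":0,"ty":0,"tz":-12,"claw":0},
    {"ax":0,"ay":0,"az":0,"tx":0,"ty":0,"tz":0,"claw":0},
    {"ax":0,"ay":0,"az":0,"tx":0,"ty":0,"tz":1,"claw":0},
    {"ax":0,"ay":0,"az":0,"tx":0,"ty":0,"tz":1,"claw":0},
  ],
)

```text
clock: 9.02
ee_pos: [0.5561, -0.0191, 0.2139]
tool_rot: [[-0.001, 1.0, 0.009], [1.0, 0.001, 0.001], [0.001, 0.009, -1.0]]
ft_force: [-3.1, 0.7, 29.7]
opening: 0.0
```

```bash
python3 look.py pics/p9.png
```

```text
9.0167 [ 0.556144   -0.01914172  0.21388516] [-3.14821911  0.68033882 29.7330462 ]
```

View pics/p9.png

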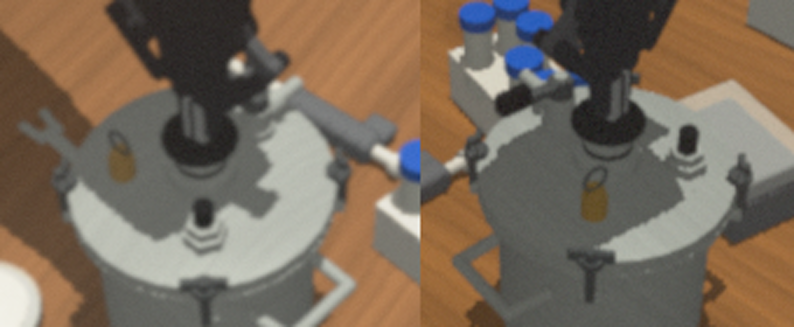

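The pin is higher, its top now at (204,206) and (688,133). I'll do three more strokes, since extra ones change nothing.

send_rows(
  plan=[
    {"ax":0,"ay":0,"az":0,"tx":0,"ty":0,"tz":-15,"claw":0},
    {"ax":0,"ay":0,"az":0,"tx":0,"ty":0,"tz":-32,"claw":0},
    {"ax":0,"ay":0,"az":0,"tx":0,"ty":-1,"tz":-34,"claw":0},
    {"ax":0,"ay":0,"az":0,"tx":0,"ty":-1,"tz":-24,"claw":0},
    {"ax":0,"ay":0,"az":0,"tx":0,"ty":-1,"tz":-12,"claw":0},
    {"ax":0,"ay":0,"az":0,"tx":0,"ty":-1,"tz":0,"claw":0},
    {"ax":0,"ay":0,"az":0,"tx":0,"ty":-1,"tz":1,"claw":0},
    {"ax":0,"ay":0,"az":0,"tx":0,"ty":-1,"tz":1,"claw":0},
  ],
)

```text
clock: 9.78
ee_pos: [0.5554, -0.0192, 0.2139]
tool_rot: [[-0.001, 1.0, 0.012], [1.0, 0.001, -0.0], [-0.0, 0.012, -1.0]]
ft_force: [-5.8, -0.2, 30.9]
opening: 0.0003
```

send_rows(
  plan=[
    {"ax":0,"ay":0,"az":0,"tx":0,"ty":0,"tz":-15,"claw":0},
    {"ax":0,"ay":0,"az":0,"tx":0,"ty":0,"tz":-32,"claw":0},
    {"ax":0,"ay":0,"az":0,"tx":0,"ty":0,"tz":-34,"claw":0},
    {"ax":0,"ay":0,"az":0,"tx":0,"ty":0,"tz":-24,"claw":0},
    {"ax":0,"ay":0,"az":0,"tx":0,"ty":0,"tz":-12,"claw":0},
    {"ax":0,"ay":0,"az":0,"tx":0,"ty":0,"tz":0,"claw":0},
    {"ax":0,"ay":0,"az":0,"tx":0,"ty":0,"tz":1,"claw":0},
    {"ax":0,"ay":0,"az":0,"tx":0,"ty":0,"tz":1,"claw":0},
  ],
)

```text
clock: 10.45
ee_pos: [0.5557, -0.0193, 0.2139]
tool_rot: [[-0.001, 1.0, 0.014], [1.0, 0.001, -0.001], [-0.001, 0.014, -1.0]]
ft_force: [-5.2, 0.6, 31.8]
opening: 0.0001
```

```bash
python3 look.py pics/p10.png
```

```text
10.45 [ 0.55569617 -0.01928686  0.21385988] [-5.19353471  0.62385409 31.84004896]
```

send_rows(
  plan=[
    {"ax":0,"ay":0,"az":0,"tx":0,"ty":0,"tz":-15,"claw":0},
    {"ax":0,"ay":0,"az":0,"tx":0,"ty":0,"tz":-32,"claw":0},
    {"ax":0,"ay":0,"az":0,"tx":0,"ty":-1,"tz":-34,"claw":0},
    {"ax":0,"ay":0,"az":0,"tx":0,"ty":-1,"tz":-24,"claw":0},
    {"ax":0,"ay":0,"az":0,"tx":0,"ty":-1,"tz":-12,"claw":0},
    {"ax":0,"ay":0,"az":0,"tx":0,"ty":-1,"tz":0,"claw":0},
    {"ax":0,"ay":0,"az":0,"tx":0,"ty":-1,"tz":1,"claw":0},
    {"ax":0,"ay":0,"az":0,"tx":0,"ty":-1,"tz":1,"claw":0},
  ],
)

```text
clock: 11.22
ee_pos: [0.5548, -0.0193, 0.2139]
tool_rot: [[-0.002, 1.0, 0.017], [1.0, 0.002, -0.002], [-0.002, 0.017, -1.0]]
ft_force: [-6.3, 0.6, 33.2]
opening: 0.0004
```

```bash
python3 look.py pics/p11.png
```

```text
11.2167 [ 0.55478549 -0.01931618  0.21386673] [-6.25967683  0.56867228 33.15421952]
```

View pics/p10.png

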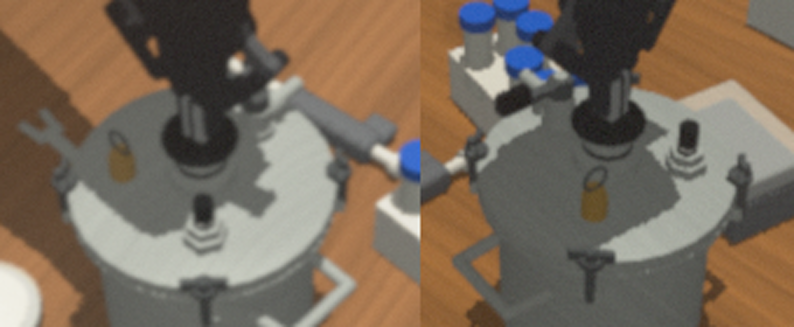

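View pics/p11.png

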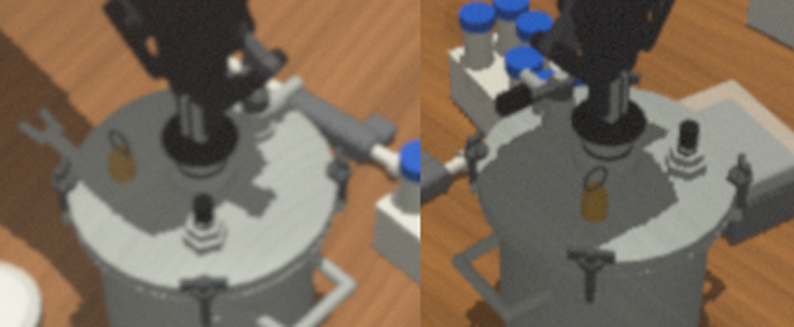

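The pin looks the same after strokes 7 and 8, with its bright ring bared at about (204,222). I'll raise the arm well clear and check.

send_rows(
  plan=[
    {"ax":0,"ay":0,"az":0,"tx":0,"ty":0,"tz":-15,"claw":0},
    {"ax":0,"ay":0,"az":0,"tx":0,"ty":0,"tz":-35,"claw":0},
    {"ax":0,"ay":0,"az":0,"tx":0,"ty":0,"tz":-65,"claw":0},
    {"ax":0,"ay":0,"az":0,"tx":0,"ty":0,"tz":-90,"claw":0},
    {"ax":0,"ay":0,"az":0,"tx":0,"ty":0,"tz":-90,"claw":0},
    {"ax":0,"ay":0,"az":0,"tx":0,"ty":0,"tz":-90,"claw":0},
  ],
)

```text
clock: 11.82
ee_pos: [0.5532, -0.0191, 0.3013]
tool_rot: [[-0.002, 1.0, 0.015], [1.0, 0.002, -0.002], [-0.002, 0.015, -1.0]]
ft_force: [0.6, 0.8, -1.4]
opening: 0.0003
```

```bash
python3 look.py pics/p12.png
python3 - <<'E'
from h import *
s=state();p=viewer.camera('wrist');cv2.imwrite('pics/wrist12.png',p['color'][:,:,::-1])
pickle.dump((s,p),open('d12.pkl','wb'))
A={n:viewer.camera(n) for n in("scene","side")}
pickle.dump(A,open('d12b.pkl','wb'))
for n in A:
    a=proj(A[n],[.5873,-.0644,.190]);b=proj(A[n],[.5873,-.0644,.210]);print(n,a,b, 'knob up',proj(A[n],[.5547,-.0198,.238]))
u,v=[ (230,240,265,325),(225,235,355,415)]
x=A['scene']['color'][275:325,260:320,::-1];y=A['side']['color'][230:280,355:415,::-1]
cv2.imwrite('pics/pin12.png',cv2.resize(np.hstack([x,y]),None,fx=6,fy=6,interpolation=cv2.INTER_CUBIC))
E
```

```text
11.8167 [ 0.55321724 -0.01905064  0.30134154] [ 0.63317537  0.75501871 -1.41074547]
scene [287.39374007 298.78213688] [286.83134242 290.34786948] knob up [285.43995849 250.17539735]
side [384.29025119 257.78221504] [385.2586164  248.34966174] knob up [351.17779576 231.48122384]
```

View pics/p12.png

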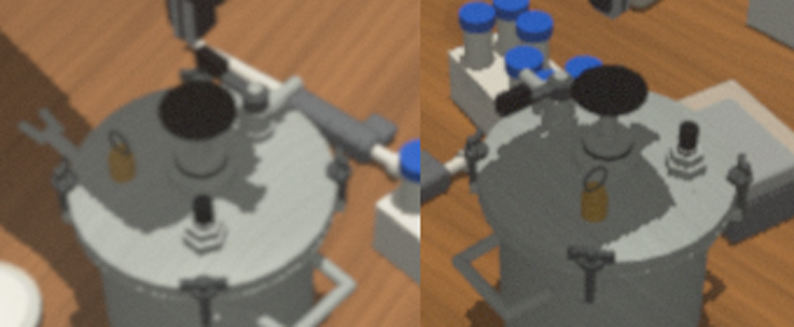

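View pics/wrist12.png

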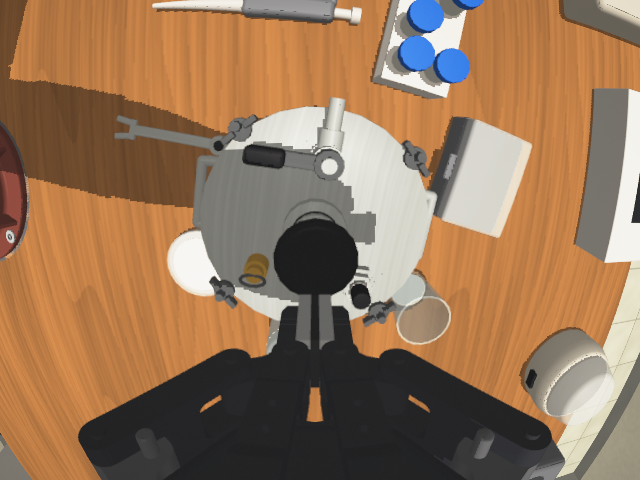

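View pics/pin12.png

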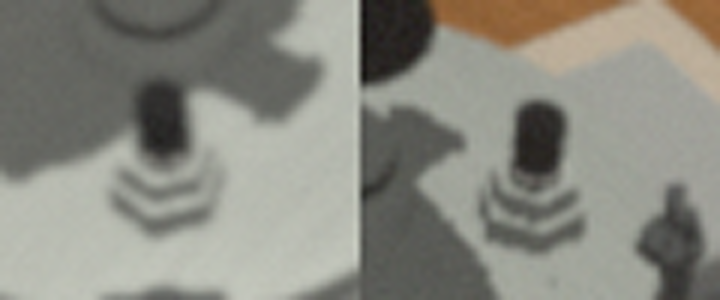

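Pin top measured at (286.8,290.3) in the scene view and (385.0,248.3) in the side view. A pin standing at 210 mm predicts (286.8,290.3) and (385.3,248.3), so it is fully out. The knob is up, the lever is across the spout, the vessel hasn't moved and the arm is clear.

Run:
```python
from h import *
s,p=pickle.load(open('d12.pkl','rb'))
h=onz(wray(p,s,329,165),.211);g=onz(wray(p,s,264,156),.219);print(np.degrees(np.arctan2(*(g-h)[[1,0]])),h,g)
print(workorder.close_job())
```

```text
170.12167283443847 [0.56260961 0.03301724 0.211     ] [0.52289401 0.03993325 0.219     ]
the job is handed in; nothing more can be done
None
```

The vessel is up to pressure and the job is handed in at about 12 s of the 51 s allowed; close_job gives no verdict. I swung the vent lever round to its stop with the closed fingertips. I then gave the pump knob eight strokes and lifted the arm clear.

My last checks:

- **Lever:** it points at 170.1° in the world frame, against about 169.8° for fully shut. The push force rose to 11 N on the stop.
- **Pin:** its top appears where a 210 mm (fully out) pin should, to within 0.3 px in both fixed cameras. The bright ring is bared, and strokes 7 and 8 made no visible difference.
- **Knob and vessel:** the knob has sprung back up. The vessel shows no visible shift: the lever hub is within about 2 mm of its first fitted position.
- **Other things:** I did not measure the things on the bench, but they look unmoved in the pictures.

Three things did not go cleanly. My first move call was refused because every row needs all seven keys; nothing moved. The first stroke landed about 6 mm off the knob's centre, and I corrected it. The first two strokes read 11–12 N at 214.3 mm, so they may have stopped about 0.3 mm short of the stop. The later ones I measured reached it at 27–33 N.

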